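# Vent an instrument pot and unscrew its cap

## Task

Vent the blue instrument pot by pushing the small red button in its recess fully down with the tip of the stylus, then put the stylus back upright in its stand. After that unscrew the pot's tight cap anticlockwise while the nest braces the pot, stop turning as soon as the thread lets go, and lift the cap straight up until its lower rim is just clear of the neck and no more than about 4 cm above it. Finish while still holding the cap there, level, steady and over the neck, with the pot never pulled up out of its nest and the other things on the bench left where they are.

Things in the scene. Friction and masses are not known exactly. Their poses are not given: they have to be found in the camera images.
- nest: fixed square aluminium nest, 112 x 112 mm, 20 mm high, left or right of the middle; origin at the centre of its underside. Its 10 mm walls stand round a 92 mm square pocket, floor 8 mm above the bench, that holds the pot's 90 mm square base so that it cannot turn more than about 1.5 degrees; it does not hold the pot down.
- pot: blue pot, 0.9 kg, loose in the nest, same yaw; origin at the centre of its underside (8 mm above the bench), z up. Square base 90 mm, 14 mm high; round body of radius 38 mm up to a shoulder at 62 mm; neck radius 18.5 mm on the z axis from 62 to 97 mm, thread out to 23.5 mm. On its +x side a blue boss (x 20 to 74 mm, 36 mm wide, top at 55 mm) holds the vent button 56 mm from the axis.
- free_mark (a point): green mark on the pot's shoulder, 63 mm above the pot's origin, 88 degrees anticlockwise (seen from above) from the red mark: turned free, the cap's yellow line points towards it; tight, it points to the red mark, on the pot's +x side over the boss.
- neck_top (a point): centre of the rigid top of the pot's neck, 97 mm above the pot's origin. A rubber seal of 16.5 mm radius sits on it, 3.5 mm thick under the tight cap and rising 2 mm when the cap is loosened.
- cap: twelve-sided aluminium cap, 56 mm across its flats, 34 mm high, 90 g; origin at the centre of its lower rim, z up; tight, it is 72 mm above the pot's origin (10 mm above the shoulder). Its x axis, normal to a flat (others every 30 degrees), runs along the yellow line on top; tight, it points along the pot's +x. Before it is free, lifting it lifts the whole pot.
- cap_top (a point): centre of the cap's top, 34 mm above its rim. The cap is tight at first (the seal pushes up with about 16 N; under 1 N m to turn). Its two lugs leave the thread after 60 to 68 degrees anticlockwise from above (aim for 80 to 90); hard stops block it at about 150 degrees and clockwise. Free, it lifts straight off and is clear of neck and seal 31 mm above the tight place.
- vent (a joint): travel of the red vent button: 0 at rest, 0.005 m fully down; it springs back. About 0.5 N to start, 5 N fully down.
- vent_top (a point): centre of the top of the red vent button, 10 mm diameter, at rest 3.5 mm below the rim of its 15 mm round recess in the top of the pot's boss; it is pressed straight down.
- stand: fixed black block, 70 x 70 mm, 55 mm high, with one round hole of 13 mm diameter, 50 mm deep, in the middle of its top, its mouth widened by a 3 mm chamfer; origin at the centre of its underside.
- stylus: stylus standing upright in the stand, 40 g, 119 mm long; origin at the tip, z up along it towards the handle. Steel rod of 6 mm diameter from 0 to 45 mm; black square collar 22 mm wide from 45 to 49 mm, which rests on the stand's top (so the tip is then 10 mm above the bench); orange handle, 14 mm square, from 49 to 119 mm, its faces along its x and y axes (as built the same yaw as the stand's).
- screwdriver: bystander: screwdriver lying along x between the nest and the stand; leave it.
- wrench: bystander: open wrench lying on the right; leave it.
- flange: bystander: brass-coloured flange ring, 124 mm diameter, 18 mm high, lying at the back; leave it.
- sealant: bystander: small sealant bottle, 44 mm diameter, 100 mm high, at the left back; leave it.
- grease: bystander: grease can, 60 mm diameter, 60 mm high, at the right back; leave it.
- nut: bystander: hexagon nut about 24 mm wide, 10 mm high, behind the screwdriver; leave it.
- cup: bystander: open blue plastic cup, 70 mm diameter, 50 mm high, on the left; leave it.

How it is judged (in metres and radians):
On the way, in this order (a step that is already met when the one before it is completed fails the run):
1. the vent button is pushed fully down (at least 4 of its 5 mm) by the stylus (value of joint vent above 0.004 m and contact force between stylus and pot above 1 N), for 0.1 s.
2. the stylus is back upright in its stand and let go (horizontal distance between stylus and stand below 0.012 m and height (world z) of stylus below 0.016 m and angle between stylus's own z axis and vertical below 0.15 rad and contact force between the fingers and stylus below 0.1 N), for 0.1 s.
3. the cap is turned free of its thread (more than 57 degrees) while still down on the neck (angle between the x axis of cap and the x axis of pot, either way round above 1 rad and z of cap in the frame of pot below 0.079 m), for 0.05 s.
At the end, for the whole second after the job is handed in: Fingers hold the cap, off the pot, level (0.15 rad), still, rim 3-50 mm above the neck's rigid top and within 15 mm of its axis; pot seated (raised < 3 mm, tilt < 0.05 rad), button sprung back; stylus let go in its stand: tip within 12 mm of its axis, under 16 mm high, tilt < 0.15 rad (all of step 2 and z of cap in the frame of neck_top between 0.003 and 0.05 m and horizontal distance between cap and neck_top below 0.015 m and angle between cap's own z axis and vertical below 0.15 rad and contact force between the fingers and cap above 3 N and contact force between cap and pot below 0.1 N and linear speed of cap below 0.02 m/s and height (world z) of pot below 0.011 m and angle between pot's own z axis and vertical below 0.05 rad and value of joint vent below 0.001 m); the arm keeps its last pose, push and grip.
It fails at once if the pot is pulled up by more than 8 mm or tipped by more than 0.12 rad (height (world z) of pot above 0.016 m or angle between pot's own z axis and vertical above 0.12 rad).
It fails at once if a bystander is moved by more than 30 mm (distance of any of screwdriver, wrench, flange, sealant, grease, nut, cup from where it was at the start of the episode above 0.03 m).
It also fails if it takes over 54 s, if anything falls off the work surface, if the arm or the gripper's body presses on something with over 40 N, if the wrist force passes 120 N, or if a joint passes its speed limit or range.

## Robot

A 6-joint arm with a two-finger parallel gripper is mounted at the origin on the work surface. World frame = base frame: x ahead of the robot, y to its left, z up, the work surface at z = 0. Lengths are in mm, angles in rad, forces in N, time in s.
With the tool pointing down it reaches from about 350 to 875 mm from the base axis. Payload 4.2 kg.
Tool frame: the origin (TCP) lies between the finger pads; the fingertips stand 17 mm ahead of it and the grasp point (between the pads) lies 2 mm behind it; z points along the fingers, y is the line along which they close (so a half turn about z gives the same grasp; the last joint's range is limited). The gripper opens to 85 mm and grips with 20 to 120 N. Pads are 22 mm wide; open, the fingers measure 114 mm over their backs; the gripper's body (76 mm by 85 mm) begins 54 mm behind the grasp point. The pads swing forward as they close: fully open they stand 13 mm farther back than shut.
Start: joints at [1.609, 0.385, 0.008, 0, -1.194, -0.259], TCP at [136.85, 609.813, 248.312] pointing down, gripper open.
Joint ranges: [-3.14, 3.14], [-1.21, 2.06], [-1.07, 1.41], [-3.16, 2.05], [-2.99, -0.16], [-3.1, 3.1]. Speed limits (rad/s): [2.79, 2.79, 3.14, 3.14, 3.14, 3.14].

## Interface

Orientations are given as a unit quaternion [x, y, z, w].
In Python, from bench import arm gives the robot as it stands.
- The arm moves only by the tool shift_gripper, called after "Emit:" in YAML: its name, and indented under it one key for each argument. Schema: {"type":"object","properties":{"plan":{"type":"array","items":{"type":"object","properties":{"tx":{"type":"number"},"ty":{"type":"number"},"tz":{"type":"number"},"drx":{"type":"number"},"dry":{"type":"number"},"drz":{"type":"number"}},"additionalProperties":false},"minItems":1,"maxItems":10},"jaw":{"type":"number"},"only":{"type":"string"},"quiet":{"type":"boolean"},"lines":{"type":"string"}},"required":["plan"],"additionalProperties":false}. plan is a list of rows, 1 to 10 of them, each an object with the fields tx, ty, tz (the shift in mm), drx, dry, drz (a rotation vector in rad); a field left out counts as zero; each row is the pose to reach, as a shift and turn from the pose commanded when the call began, along the tool's axes at that moment; what a row does not reach only later rows make up. A row lasts 1/10 s, in which the tool goes at most 50 mm and 0.15 rad, less where a joint would pass 70% of its speed; a pose out of reach is approached as far as the arm can. jaw is the finger opening in mm, set as the call begins (left out keeps the last). The fingers move at their own pace and stop on an object; the grip force is fixed at half the most. Time passes only in rows, so rows that do not move let the fingers close. The tool returns the time, the measured TCP pose, the force, the opening and the grip force at its end. only (a regular expression) keeps the lines of the reply that match it, lines (a string "A,B") keeps lines A to B, and quiet returns only ok. Input that does not fit is refused with a message, and nothing moves.
- arm.read_state(): the state, without advancing time (a new reading comes with each control period).
- arm.get_image(name): name is "scene" or "top" or "wrist"; returns the picture (384x512x3 uint8, blue, green, red); there is no depth.
- arm.get_calibration(name): a dict with "K" (3x3 intrinsics, pixels), "D" ([k1, k2, p1, p2, k3] as OpenCV has them; the pictures are not rectified), "rvec" (rotation vector, rad) and "tvec" (3), from world to camera coordinates, as OpenCV has them. Camera axes: x right, y down, z forward; pixel columns grow to the right and rows downward; lengths in mm; the calibration is good to about 2 mm. A picture is of the moment at which its call begins: read the wrist's pose just before it. get_calibration takes no time and is no camera call; for the wrist camera it gives the pose at the moment of the call.
- arm.job_done(): hands the job in; it is judged then, once.
The state is a dict: "clock": time; "joints": joint angles; "joint_vel": joint speeds; "joint_efforts": joint torques, N m; "position": TCP position; "ee_rot": TCP orientation; "contact_force": force on the tool from outside, world axes, zero at the start; "wrist_torque": the same for the moment, N m; "gripper_width": finger opening in mm; "grasp_force": force on a finger pad.
Only numpy, scipy, OpenCV 4.12 (cv2) and the standard library are available. Lean on these libraries where they do the work, as an engineer would, in place of code of your own. Each camera call takes 0.05 s, during which the arm holds its last target. There are 200 camera calls.

## Working session

There is one attempt and no reset: what is moved stays moved. The work goes in short steps, Python scripts to look and compute and a tool call to move; the robot and the scene stay as the last step left them, time stands still between calls to the robot, and variables do not carry over. Pictures are saved under pics/ and viewed, at most 11 in all, crops included, and the job is handed in when it is done.

```bash
ls; mkdir -p pics; python3 - <<'E'
from bench import arm
import cv2,numpy as np
s=arm.read_state();print({k:np.round(v,3).tolist() for k,v in s.items()})
for n in("scene","top"):
    c=arm.get_calibration(n);R=cv2.Rodrigues(np.array(c["rvec"],float))[0]
    print(n,np.round(c["K"],1).tolist(),np.round(c["D"],3),(-R.T@np.array(c["tvec"],float).ravel()).round(0))
a=arm.get_image("scene");b=arm.get_image("top");w=arm.get_image("wrist")
cv2.imwrite("pics/scene0.png",a);cv2.imwrite("pics/top0.png",b);cv2.imwrite("pics/w0.png",w)
E
```

```text
bench.py
pics
{'clock': 0.0, 'joints': [1.609, 0.386, 0.007, -0.0, -1.194, -0.259], 'joint_vel': [-0.001, -0.001, -0.001, 0.0, 0.0, 0.002], 'joint_efforts': [0.0, -39.229, 18.841, 4.187, -0.005, 0.0], 'position': [136.763, 609.278, 247.219], 'ee_rot': [0.994, -0.11, -0.0, 0.001], 'contact_force': [-0.672, 0.047, 0.844], 'wrist_torque': [0.049, -0.038, -0.019], 'grasp_force': 0.0, 'gripper_width': 85.635}
scene [[464.5, 0.0, 251.4], [0.0, 464.5, 187.1], [0.0, 0.0, 1.0]] [-0.068  0.     0.     0.     0.   ] [1147. -808.  709.]
top [[475.9, 0.0, 250.3], [0.0, 475.9, 191.4], [0.0, 0.0, 1.0]] [-0.064  0.     0.     0.     0.   ] [ 349.    9. 1453.]
```

View pics/scene0.png

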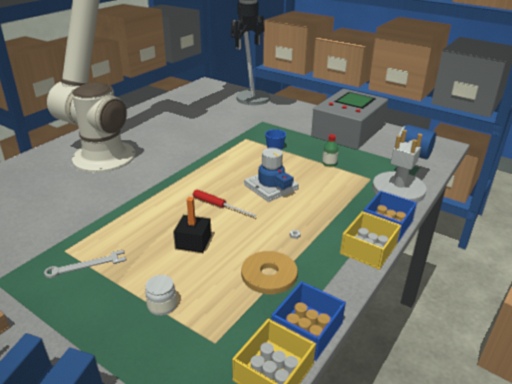

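View pics/top0.png

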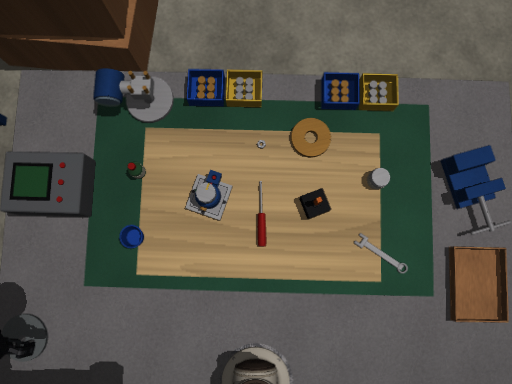

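The scene picture shows the pot and nest at about (272,178), the stylus in its stand at (191,225) and the screwdriver between them. In the top view the cap is at (207,194), with the boss pointing up and right to (214,178). The stand is at (315,204), and the arm is off to the lower left.

```bash
cat > h.py <<'E'
from bench import arm
import cv2,numpy as np
from scipy.spatial.transform import Rotation as Ro
def cal(n):
    c=arm.get_calibration(n);return [np.array(c[k],float).ravel() if k!="K" else np.array(c[k],float) for k in("K","D","rvec","tvec")]
def ray(c,px):
    K,D,r,t=c;R=Ro.from_rotvec(r).as_matrix()
    p=cv2.undistortPoints(np.array(px,float).reshape(1,1,2),K,D).ravel()
    d=R.T@np.r_[p,1];return -R.T@t,d/np.linalg.norm(d)
def onz(c,px,z):
    o,d=ray(c,px);return o+d*(z-o[2])/d[2]
def tri(c1,p1,c2,p2):
    o1,d1=ray(c1,p1);o2,d2=ray(c2,p2)
    s=np.linalg.lstsq(np.c_[d1,-d2],o2-o1,rcond=None)[0]
    a,b=o1+s[0]*d1,o2+s[1]*d2
    return (a+b)/2,np.linalg.norm(a-b)
def proj(c,P): return cv2.projectPoints(np.array(P,float).reshape(-1,1,3),c[2],c[3],c[0],c[1])[0].reshape(-1,2)
def blobs(img,lo,hi,amin=5):
    m=cv2.inRange(cv2.cvtColor(img,cv2.COLOR_BGR2HSV),np.array(lo),np.array(hi))
    n,l,st,ce=cv2.connectedComponentsWithStats(m)
    return [(ce[i].round(2).tolist(),st[i].tolist()) for i in range(1,n) if st[i,4]>=amin],l
def tcp():
    s=arm.read_state();return np.array(s["position"]),Ro.from_quat(s["ee_rot"])
def rel(P,yaw=None):
    """shift in tool axes (mm) to bring TCP to P"""
    p,R=tcp();return R.inv().apply(np.array(P)-p).round(1)
E
python3 - <<'E'
from h import *
c=cal("top");s=cal("scene")
print("stand",onz(c,(315,204),55),"cap",onz(c,(206,190),114),"boss",onz(c,(214,178),60))
print("stand s",onz(s,(192,222),55),"cap s",onz(s,(272,153),114))
a=cv2.imread("pics/top0.png");b=cv2.imread("pics/scene0.png")
for n,i in(("t",a),("s",b)):
    print(n,[x for x in blobs(i,(5,180,120),(14,255,255),5)[0]])
    print(n,"red",blobs(i,(0,180,100),(4,255,255),3)[0])
w=cal("wrist");p,R=tcp();o,d=ray(w,(256,192));print("wrist",w[0].tolist(),R.inv().apply(o-p),R.inv().apply(d), R.as_matrix().round(3).tolist())
# image axes in tool
Rw=Ro.from_rotvec(w[2]); print((R.inv()*Rw.inv()).as_matrix().round(2).tolist())
E
```

Emit:
shift_gripper:
  plan:
    - {"tx":420, "ty":270}
    - {"tx":420, "ty":270}
    - {"tx":420, "ty":270}
    - {"tx":420, "ty":270}
    - {"tx":420, "ty":270}
    - {"tx":420, "ty":270}
    - {"tx":420, "ty":270}
    - {"tx":420, "ty":270}
    - {"tx":420, "ty":270}
    - {"tx":420, "ty":270}

```text
clock: 1.15
position: [488.5, 252.6, 248.3]
ee_rot: [0.994, -0.11, -0.0, -0.0]
contact_force: [0.2, 1.6, 0.7]
gripper_width: 85.1
grasp_force: 0.0
```

Emit:
shift_gripper:
  plan:
    - {"tx":120, "ty":75}
    - {"tx":120, "ty":75}
    - {"tx":120, "ty":75}
    - {"tx":120, "ty":75}
    - {"tx":120, "ty":75}
    - {"tx":120, "ty":75}

```text
clock: 1.75
position: [587.6, 155.3, 248.1]
ee_rot: [0.994, -0.11, -0.0, 0.0]
contact_force: [-0.6, 1.3, 0.6]
gripper_width: 85.3
grasp_force: 0.0
```

```bash
python3 - <<'E'
from h import *
p,R=tcp();c=cal("wrist");i=arm.get_image("wrist");np.savez("v1.npz",*c);cv2.imwrite("pics/v1.png",i);print(p,R.as_quat(),arm.read_state()["joints"])
E
```

```text
[587.61069959 155.3021683  248.05901556] [ 9.93941088e-01 -1.09913515e-01 -3.55013826e-04  7.97568255e-05] [ 5.25027027e-01  3.55603990e-01 -3.63867144e-02 -1.71276925e-04
 -1.17909978e+00  8.26378620e-01]
```

View pics/v1.png

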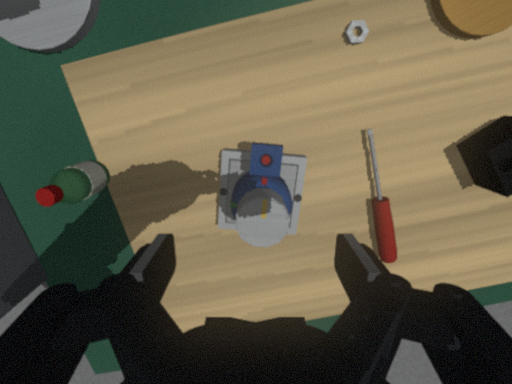

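The wrist view shows the vent button at about (266,160), the red mark at (264,181) and the cap's yellow line near (264,208). The stand is at the right edge. I'll take a second view on the way to the stand.

Emit:
shift_gripper:
  plan:
    - {"tx":30, "ty":100, "tz":30}
    - {"tx":30, "ty":100, "tz":30}
    - {"tx":30, "ty":100, "tz":30}
    - {"tx":30, "ty":100, "tz":30}
    - {"tx":30, "ty":100, "tz":30}

```text
clock: 2.3
position: [595.7, 52.0, 219.1]
ee_rot: [0.994, -0.109, 0.001, -0.0]
contact_force: [0.2, 0.0, 0.2]
gripper_width: 85.2
grasp_force: 0.0
```

```bash
python3 - <<'E'
from h import *
p,R=tcp();c2=cal("wrist");i2=arm.get_image("wrist");np.savez("v2.npz",*c2);cv2.imwrite("pics/v2.png",i2);print(p)
z=np.load("v1.npz");c1=[z[k] for k in z.files];i1=cv2.imread("pics/v1.png")
for n,i in(("1",i1),("2",i2)):
    for col,lo,hi in(("red",(0,140,70),(6,255,255)),("red2",(174,140,70),(180,255,255)),("yel",(18,90,90),(35,255,255)),("grn",(45,120,60),(75,255,255)),("org",(7,180,100),(14,255,255))):
        print(n,col,[b for b in blobs(i,lo,hi,4)[0]][:12])
E
```

```text
[595.65322478  52.04595816 219.05212697]
1 red [([265.55, 159.23], [262, 156, 8, 8, 47]), ([264.11, 180.42], [263, 178, 4, 6, 19]), ([45.16, 196.63], [36, 188, 20, 18, 268]), ([385.86, 232.41], [375, 199, 22, 64, 850])]
1 red2 [([262.0, 181.0], [262, 179, 1, 5, 5]), ([49.4, 203.2], [48, 202, 4, 3, 5])]
1 yel [([331.25, 2.5], [331, 1, 2, 4, 4]), ([335.17, 1.5], [334, 0, 3, 4, 6]), ([352.6, 1.6], [351, 0, 4, 4, 5]), ([363.89, 3.7], [361, 0, 10, 10, 27]), ([380.25, 1.5], [378, 0, 5, 5, 8]), ([388.87, 2.67], [386, 0, 8, 5, 15]), ([404.04, 10.44], [392, 0, 24, 20, 115]), ([403.8, 2.0], [403, 1, 3, 3, 5]), ([418.89, 4.72], [407, 0, 22, 13, 96]), ([475.32, 22.04], [421, 0, 91, 60, 2917]), ([347.0, 3.17], [346, 2, 3, 3, 6]), ([375.8, 2.8], [375, 2, 3, 3, 5])]
1 grn [([64.75, 162.0], [64, 161, 3, 3, 4]), ([54.26, 178.68], [50, 173, 9, 12, 38]), ([65.1, 197.4], [64, 195, 3, 5, 10]), ([68.08, 200.67], [65, 199, 7, 5, 12]), ([73.57, 201.57], [73, 199, 3, 5, 7])]
1 org []
2 red [([320.5, 261.91], [307, 229, 27, 65, 941])]
2 red2 []
2 yel [([317.5, 1.67], [315, 1, 6, 2, 6]), ([337.82, 2.96], [333, 0, 11, 7, 28]), ([346.8, 1.5], [345, 0, 5, 4, 10]), ([418.23, 33.18], [347, 0, 158, 99, 7148]), ([503.42, 1.58], [501, 0, 6, 5, 12]), ([325.23, 4.41], [322, 2, 8, 7, 22]), ([303.0, 5.75], [302, 5, 3, 2, 4]), ([331.75, 4.75], [331, 4, 2, 3, 4]), ([345.71, 4.86], [344, 4, 5, 3, 7]), ([505.4, 15.07], [498, 5, 14, 20, 75]), ([308.5, 7.0], [306, 7, 6, 1, 6]), ([338.53, 12.18], [326, 7, 23, 12, 77])]
2 grn [([85.75, 20.5], [85, 20, 3, 2, 4]), ([74.75, 55.25], [74, 55, 3, 2, 4])]
2 org [([508.94, 217.47], [505, 211, 7, 14, 62])]
```

View pics/v2.png

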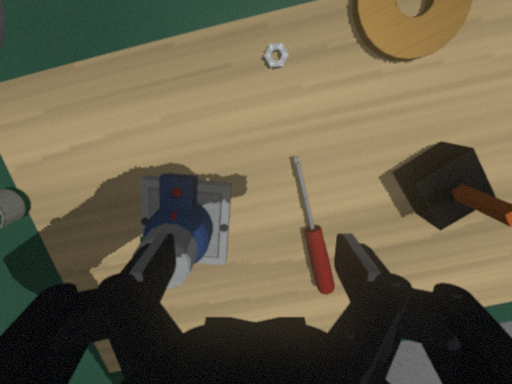

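In this view the button is at about (176,192) in shadow. The stand is at (445,185), and the stylus handle leans out towards (510,215). I'll move on over the stand and take two views there.

Emit:
shift_gripper:
  plan:
    - {"tx":20, "ty":150, "tz":-20}
    - {"tx":20, "ty":150, "tz":-20}
    - {"tx":20, "ty":150, "tz":-20}
    - {"tx":20, "ty":150, "tz":-20}
    - {"tx":20, "ty":150, "tz":-20}

```text
clock: 2.85
position: [582.6, -99.8, 239.0]
ee_rot: [0.994, -0.11, 0.001, -0.0]
contact_force: [0.3, 1.3, 0.2]
gripper_width: 85.7
grasp_force: 0.0
```

```bash
cat > snap.py <<'E'
from h import *
import sys
def snap(n):
    c=cal("wrist");i=arm.get_image("wrist");np.savez(n+".npz",*c);cv2.imwrite(f"pics/{n}.png",i);return c,i
def load(n):
    z=np.load(n+".npz");return [z[k] for k in z.files],cv2.imread(f"pics/{n}.png")
if __name__=="__main__": snap(sys.argv[1])
E
python3 snap.py v3
```

Emit:
shift_gripper:
  plan:
    - {"ty":65}
    - {"ty":65}
    - {"ty":65}
    - {"ty":65}

```text
clock: 3.3
position: [568.4, -162.1, 238.2]
ee_rot: [0.994, -0.11, 0.0, -0.0]
contact_force: [-0.6, 0.4, -0.8]
gripper_width: 85.4
grasp_force: 0.0
```

```bash
python3 snap.py v4
python3 - <<'E'
from snap import *
for n in("v2",):
    print([b for b in blobs(load(n)[1],(0,130,30),(8,255,255),8)[0]],[b for b in blobs(load(n)[1],(172,130,30),(180,255,255),8)[0]])
for n in("v3","v4"):
    print(n,blobs(load(n)[1],(6,170,60),(14,255,255),8)[0])
a=load("v3")[1];b=load("v4")[1]
cv2.imwrite("pics/v34.png",np.hstack([a[60:330,200:],b[60:330,100:412]]))
E
```

```text
[([176.64, 191.76], [173, 188, 9, 9, 55]), ([173.44, 215.22], [172, 213, 4, 6, 18]), ([320.01, 261.2], [305, 228, 29, 66, 1047])] []
v3 [([333.69, 227.37], [326, 219, 17, 17, 155])]
v4 [([261.5, 201.25], [258, 200, 8, 3, 8]), ([266.6, 227.21], [258, 220, 17, 16, 159])]
```

View pics/v34.png

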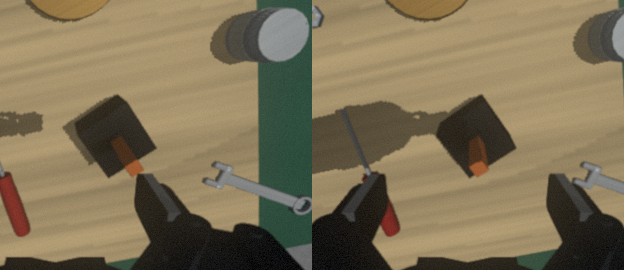

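Both crops show the black stand as a tilted square. The bright end face of the handle is at full-frame (334,227) in v3 and (267,227) in v4.

```bash
python3 - <<'E'
from snap import *
(c1,i1),(c2,i2),(c3,i3),(c4,i4)=[load(f"v{k}") for k in(1,2,3,4)]
print("button",tri(c1,(265.55,159.4),c2,(176.64,191.76)),"mark",tri(c1,(263.7,180.5),c2,(173.44,215.2)))
q={}
for n,c,i in(("3",c3,i3),("4",c4,i4)):
    h=cv2.cvtColor(i,cv2.COLOR_BGR2HSV)
    m=cv2.inRange(h,np.array((5,170,130)),np.array((16,255,255)))
    k=max(cv2.findContours(m,0,1)[0],key=cv2.contourArea);r=cv2.minAreaRect(k);print(n,"top",r);q[n]=r[0]
    P=np.array([onz(c,p,129)[:2] for p in cv2.boxPoints(r)]);e=np.diff(np.vstack([P,P[:1]]),axis=0);print(" edges",np.degrees(np.arctan2(e[:,1],e[:,0])).round(0),np.hypot(*e.T).round(1),P.mean(0))
    m=cv2.inRange(h[:,:,2],0,62);m|=cv2.inRange(h,np.array((4,150,0)),np.array((16,255,255)))
    x,y=r[0];l=cv2.connectedComponentsWithStats(m)[1]
    for k in cv2.findContours(m,0,1)[0]:
        if 1500<cv2.contourArea(k)<15000:
            a=cv2.approxPolyDP(cv2.convexHull(k),4,True)[:,0];print(" dark",cv2.contourArea(k),a.tolist(),[onz(c,p,55)[:2].round(0).tolist() for p in a])
print("stylus top",tri(c3,q["3"],c4,q["4"]))
E
```

```text
button (array([594.90128867, 140.40136673,  58.08179194]), np.float64(0.20082140515992972)) mark (array([573.28786805, 147.49677356,  69.952666  ]), np.float64(0.4235030240377553))
3 top ((333.95587158203125, 227.9264678955078), (11.833402633666992, 13.033892631530762), 59.036251068115234)
 edges [ -68. -160.  112.   19.] [12.1 12.4 12.3 12.5] [ 527.87005205 -164.62162447]
4 top ((266.4775390625, 227.7640380859375), (11.765975952148438, 13.991972923278809), 57.9946174621582)
 edges [ -68. -162.  112.   17.] [13.4 11.9 13.6 12. ] [ 528.05883491 -164.73368089]
 dark 4346.0 [[78, 192], [84, 237], [42, 266], [0, 280], [0, 187]] [[587.0, 51.0], [530.0, 67.0], [502.0, 139.0], [494.0, 206.0], [614.0, 142.0]]
 dark 3527.5 [[269, 156], [302, 208], [270, 233], [257, 236], [225, 191], [230, 181]] [[580.0, -182.0], [509.0, -208.0], [485.0, -163.0], [484.0, -146.0], [550.0, -122.0], [561.0, -131.0]]
stylus top (array([ 527.83665161, -164.7090956 ,  128.65508038]), np.float64(0.18994649551927048))
```

The measured heights match the text: button 58 (59.5 expected), red mark 70 (71) and stylus top 128.7 (129). I'll align with the stylus at yaw 19°.

Emit:
shift_gripper:
  plan:
    - {"tx":-39, "ty":11, "drz":-0.55}
    - {"tx":-39, "ty":11, "drz":-0.55}
    - {"tx":-39, "ty":11, "drz":-0.55}
    - {"tx":-39, "ty":11, "drz":-0.55}
    - {"tx":-39, "ty":11, "drz":-0.55}
    - {"tx":-39, "ty":11, "drz":-0.55}

```text
clock: 3.95
position: [527.9, -164.6, 238.3]
ee_rot: [0.987, 0.164, 0.0, -0.0]
contact_force: [0.1, -0.0, -0.6]
gripper_width: 85.5
grasp_force: 0.0
```

```bash
python3 -c "
from h import *
p,R=tcp();print(p,R.as_euler('xyz'),rel([528,-164.7,103]))"
```

```text
[ 527.87294998 -164.63842574  238.33590564] [-3.14159054e+00 -1.72047271e-04  3.28497228e-01] [1.000e-01 1.000e-01 1.353e+02]
```

Emit:
shift_gripper:
  plan:
    - {"tz":135}
    - {"tz":135}
    - {"tz":135}
    - {"tz":135}
    - {"tz":135}

```text
clock: 4.45
position: [528.4, -165.5, 103.9]
ee_rot: [0.986, 0.164, -0.0, 0.0]
contact_force: [0.7, -0.3, 0.2]
gripper_width: 85.3
grasp_force: 0.0
```

Emit:
shift_gripper:
  plan:
    - {}
    - {}
    - {}
    - {}
    - {}
    - {}
    - {}
    - {}
  jaw: 5

```text
clock: 5.25
position: [527.8, -165.6, 104.0]
ee_rot: [0.986, 0.164, 0.0, 0.0]
contact_force: [-1.3, 1.2, 5.4]
gripper_width: 13.0
grasp_force: 58.6
```

Emit:
shift_gripper:
  plan:
    - {"tz":-110}
    - {"tz":-110}
    - {"tz":-110}
    - {"tz":-110}

```text
clock: 5.65
position: [528.5, -165.5, 215.2]
ee_rot: [0.986, 0.164, 0.002, 0.0]
contact_force: [0.9, 0.3, 0.3]
gripper_width: 13.2
grasp_force: 59.1
```

Emit:
shift_gripper:
  plan:
    - {"tx":163, "ty":-268, "tz":-110}
    - {"tx":163, "ty":-268, "tz":-110}
    - {"tx":163, "ty":-268}
    - {"tx":163, "ty":-268}
    - {"tx":163, "ty":-268}
    - {"tx":163, "ty":-268}
    - {"tx":163, "ty":-268}
    - {"tx":163, "ty":-268}
    - {"tx":163, "ty":-268}
    - {"tx":163, "ty":-268}

```text
clock: 6.65
position: [594.6, 139.4, 212.7]
ee_rot: [0.987, 0.163, -0.001, 0.0]
contact_force: [0.4, 0.1, -0.5]
gripper_width: 13.2
grasp_force: 59.1
```

```bash
python3 snap.py v5; python3 -c "
from h import *
p,R=tcp();print(p,rel([594.9,140.4,p[2]]))"
```

```text
[594.79300506 139.25171667 213.12471216] [ 0.5 -1.1 -0. ]
```

View pics/v5.png

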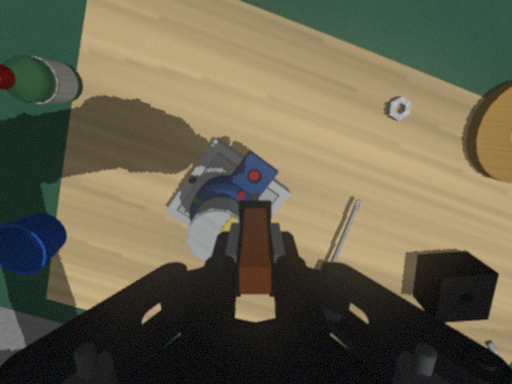

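The button is visible at (255,176) and the handle spans (255,202) to (255,293). The rod is not visible, so I'll project where the tip and collar should appear.

```bash
python3 - <<'E'
from snap import *
c,i=load("v5");p,R=tcp()
for z in(-25,17,45,49,94): print(z,proj(c,p+R.apply([0,0,z])).round(1), proj(c,p+R.apply([-7,0,z])).round(1), proj(c,p+R.apply([7,0,z])).round(1))
b=blobs(i,(0,130,60),(8,255,255),8)[0];print(b); print(onz(c,b[0][0],58.1), [onz(c,x[0],58.1).round(1) for x in b])
print(proj(c,[594.9,140.4,58.1]))
k=cv2.resize(i[130:310,190:330],None,fx=4,fy=3.3);cv2.imwrite("pics/k5.png",cv2.convertScaleAbs(k,alpha=2,beta=20))
E
```

```text
-25 [[254.7 282. ]] [[254.7 295.6]] [[254.7 267.9]]
17 [[254.7 236.4]] [[254.7 247.2]] [[254.7 225.3]]
45 [[254.7 217. ]] [[254.7 226.5]] [[254.8 207.3]]
49 [[254.8 214.7]] [[254.7 224. ]] [[254.8 205.1]]
94 [[254.8 193.8]] [[254.8 201.6]] [[254.8 185.9]]
[([5.94, 77.52], [0, 65, 15, 24, 213]), ([253.99, 174.85], [250, 171, 9, 9, 68]), ([240.61, 194.91], [238, 192, 6, 7, 23])]
[609.97881661 400.16628875  58.1       ] [array([610. , 400.2,  58.1]), array([595. , 140.2,  58.1]), array([569.1, 146.7,  58.1])]
[[253.77680199 174.87276048]]
```

View pics/k5.png

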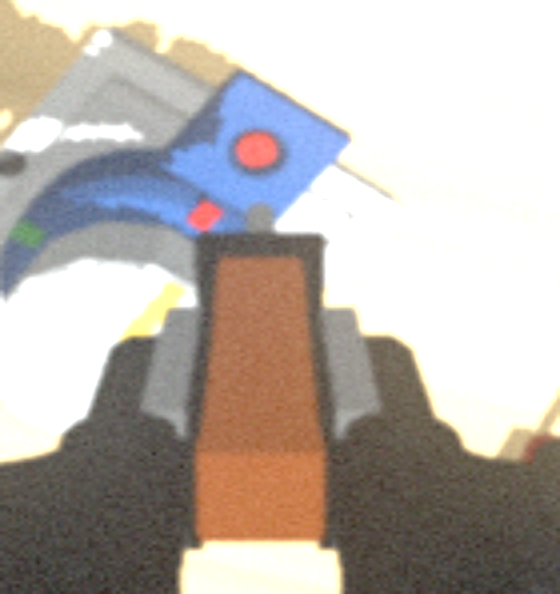

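The enlarged crop shows the rod tip where it was predicted, at about (255,192) full-frame, and the button confirmed at (595.0,140.2). The green mark is at (196,200). Now I'll descend to the button.

Emit:
shift_gripper:
  plan:
    - {"tx":1, "ty":-1, "tz":57}
    - {"tx":1, "ty":-1, "tz":57}
    - {"tx":1, "ty":-1, "tz":57}
    - {"tx":1, "ty":-1, "tz":57}

```text
clock: 7.1
position: [596.7, 141.6, 158.0]
ee_rot: [0.987, 0.164, 0.001, 0.0]
contact_force: [-0.4, -0.4, 0.0]
gripper_width: 12.7
grasp_force: 59.1
```

Emit:
shift_gripper:
  plan:
    - {"tz":4}
    - {"tz":4}
    - {"tz":6}
    - {"tz":6}

```text
clock: 7.5
position: [596.3, 142.2, 151.1]
ee_rot: [0.986, 0.164, 0.001, -0.0]
contact_force: [0.3, -0.8, 2.1]
gripper_width: 13.0
grasp_force: 59.5
```

Emit:
shift_gripper:
  plan:
    - {"tz":3}
    - {"tz":4}
    - {"tz":4}
    - {"tz":4}

```text
clock: 7.9
position: [596.5, 142.3, 148.1]
ee_rot: [0.986, 0.164, 0.001, 0.0]
contact_force: [-1.7, -0.3, 7.6]
gripper_width: 13.4
grasp_force: 60.4
```

Emit:
shift_gripper:
  plan:
    - {"tz":1}
    - {"tz":1}
    - {"tz":1}

```text
clock: 8.2
position: [596.6, 142.3, 147.9]
ee_rot: [0.986, 0.164, 0.002, 0.0]
contact_force: [-2.1, -0.3, 10.1]
gripper_width: 13.2
grasp_force: 60.7
```

Emit:
shift_gripper:
  plan:
    - {"tz":-70}
    - {"tz":-70}
    - {"tz":-70}
    - {"tz":-70}

```text
clock: 8.6
position: [595.2, 142.0, 214.7]
ee_rot: [0.987, 0.164, -0.0, -0.0]
contact_force: [0.3, -0.3, -1.3]
gripper_width: 13.0
grasp_force: 59.2
```

```bash
python3 snap.py v6; python3 - <<'E'
from snap import *
c,i=load("v6");p,R=tcp();print(p)
print(rel([527.9,-165.5,214]))
cv2.imwrite("pics/k6.png",cv2.convertScaleAbs(cv2.resize(i[130:310,150:330],None,fx=3.3,fy=3.3),alpha=1.7,beta=20))
E
```

```text
[594.77886686 141.80480196 213.75963487]
[-1.625e+02  2.692e+02  1.000e-01]
```

Emit:
shift_gripper:
  plan:
    - {"tx":-163, "ty":269}
    - {"tx":-163, "ty":269}
    - {"tx":-163, "ty":269}
    - {"tx":-163, "ty":269}
    - {"tx":-163, "ty":269}
    - {"tx":-163, "ty":269}
    - {"tx":-163, "ty":269}
    - {"tx":-163, "ty":269}
    - {"tx":-163, "ty":269}

```text
clock: 9.55
position: [528.1, -165.0, 214.1]
ee_rot: [0.987, 0.164, -0.001, -0.0]
contact_force: [0.2, 0.1, -0.4]
gripper_width: 13.2
grasp_force: 59.2
```

```bash
python3 -c "
from h import *
p,R=tcp();print(p,rel([527.9,-165.5,104]))"
```

```text
[ 528.13451342 -164.9596203   214.128864  ] [ -0.2   0.6 110.1]
```

Emit:
shift_gripper:
  plan:
    - {"tz":45}
    - {"tz":75}
    - {"tz":95}
    - {"tz":108}
    - {"tz":108}
    - {"tz":108}

```text
clock: 10.15
position: [528.9, -164.1, 107.2]
ee_rot: [0.986, 0.165, -0.0, -0.0]
contact_force: [-0.5, -0.6, 0.4]
gripper_width: 12.8
grasp_force: 59.1
```

Emit:
shift_gripper:
  plan:
    - {"tz":2}
    - {"tz":3}
    - {"tz":3}

```text
clock: 10.45
position: [528.5, -165.1, 104.6]
ee_rot: [0.986, 0.164, 0.0, -0.0]
contact_force: [-0.6, -0.6, -0.8]
gripper_width: 13.6
grasp_force: 59.1
```

Emit:
shift_gripper:
  plan:
    - {}
    - {}
    - {}
    - {}
    - {}
  jaw: 85

```text
clock: 10.95
position: [528.5, -165.3, 104.4]
ee_rot: [0.986, 0.164, 0.0, 0.0]
contact_force: [-0.8, -0.3, 0.7]
gripper_width: 83.7
grasp_force: 0.0
```

Emit:
shift_gripper:
  plan:
    - {"tz":-70}
    - {"tz":-130}
    - {"tz":-130}
    - {"tz":-130}

```text
clock: 11.35
position: [531.1, -165.7, 240.1]
ee_rot: [0.986, 0.164, 0.006, 0.002]
contact_force: [0.4, 0.2, 0.8]
gripper_width: 84.7
grasp_force: 0.0
```

```bash
python3 snap.py v7; python3 - <<'E'
from snap import *
c,i=load("v7");print(tcp()[0])
k=i[100:330,120:420]
cv2.imwrite("pics/k7.png",np.hstack([cv2.resize(k,None,fx=1.3,fy=1.3),cv2.imread("pics/k6.png")[:299,:400]]))
h=cv2.cvtColor(i,cv2.COLOR_BGR2HSV);m=cv2.inRange(h,np.array((5,170,130)),np.array((16,255,255)))
r=cv2.minAreaRect(max(cv2.findContours(m,0,1)[0],key=cv2.contourArea));print(r,onz(c,r[0],129))
E
```

```text
[ 529.52566306 -165.2850813   236.92406361]
((253.4959259033203, 194.0450897216797), (13.489826202392578, 7.0617876052856445), 5.19442892074585) [ 526.48476843 -166.86381413  129.        ]
```

View pics/k7.png

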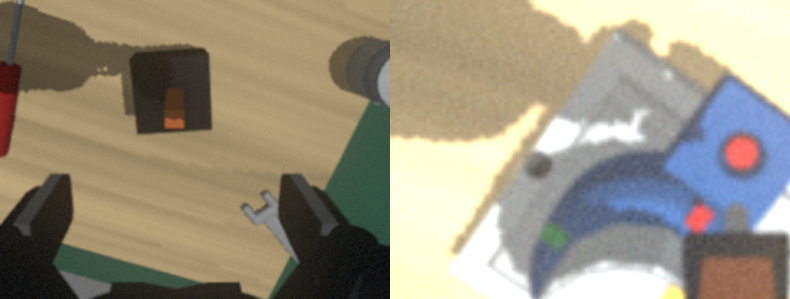

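The stylus is back upright in its stand, with its end face lit at about (253,194) full-frame, and the button is red and raised again. Next I'll go over the cap and take two views.

Emit:
shift_gripper:
  plan:
    - {"tx":120, "ty":-250, "drz":0.65}
    - {"tx":120, "ty":-250, "drz":0.65}
    - {"tx":120, "ty":-250, "drz":0.65}
    - {"tx":120, "ty":-250, "drz":0.65}
    - {"tx":120, "ty":-250, "drz":0.65}
    - {"tx":120, "ty":-250, "drz":0.65}
    - {"tx":120, "ty":-250, "drz":0.65}
    - {"tx":120, "ty":-250, "drz":0.65}

```text
clock: 12.2
position: [560.3, 110.9, 232.4]
ee_rot: [0.987, -0.159, -0.002, 0.001]
contact_force: [0.1, -1.0, 0.3]
gripper_width: 84.9
grasp_force: 0.0
```

```bash
python3 snap.py v8; python3 -c "
from h import *
p,R=tcp();print(p,R.as_euler('xyz',True),rel([541.7,157.9,237]))"
```

```text
[560.37616584 109.9234411  232.74204416] [ 1.79875671e+02  1.45654132e-01 -1.83574646e+01] [-32.8 -39.6  -4.3]
```

Emit:
shift_gripper:
  plan:
    - {"tx":-33, "ty":-40}
    - {"tx":-33, "ty":-40}
    - {"tx":-33, "ty":-40}
    - {"tx":-33, "ty":-40}

```text
clock: 12.65
position: [542.5, 157.1, 234.1]
ee_rot: [0.987, -0.16, -0.0, 0.0]
contact_force: [0.4, -0.4, 0.8]
gripper_width: 85.1
grasp_force: 0.0
```

```bash
python3 snap.py v9; python3 - <<'E'
from snap import *
print(tcp()[0],tcp()[1].as_euler('xyz',True))
C=[]
for n in("v8","v9"):
    c,i=load(n);h=cv2.cvtColor(i,cv2.COLOR_BGR2HSV)
    for nm,lo,hi in(("red",(0,130,40),(8,255,255)),("grn",(50,100,40),(80,255,255)),("yel",(20,120,80),(34,255,255))):
        print(n,nm,[b for b in blobs(i,lo,hi,8)[0] if 150<b[0][0]<380 and b[1][4]<400])
    print(n,"proj cap centre",proj(c,[[541.7,157.9,114],[541.7+28*.95,157.9-28*.312,114]]))
a=load("v8")[1];b=load("v9")[1]
f=lambda k:cv2.convertScaleAbs(cv2.resize(k[110:310,130:330],None,fx=2,fy=2),alpha=1.3)
cv2.imwrite("pics/k9.png",np.hstack([f(a),f(b)]))
E
```

```text
[542.62476421 157.06398964 234.18886906] [ 1.79977605e+02  1.39857126e-02 -1.84832436e+01]
v8 red [([218.85, 149.95], [215, 146, 9, 9, 60]), ([218.32, 172.41], [216, 170, 5, 6, 22])]
v8 grn []
v8 yel [([213.35, 200.51], [211, 192, 5, 19, 74])]
v8 proj cap centre [[214.00331796 217.32023874]
 [212.65646352 189.77893427]]
v9 red [([253.56, 120.89], [250, 117, 8, 9, 55]), ([253.5, 143.64], [252, 141, 4, 6, 22])]
v9 grn []
v9 yel [([253.95, 168.41], [252, 159, 5, 20, 88])]
v9 proj cap centre [[253.78128796 186.05063402]
 [253.61444719 156.62474381]]
```

View pics/k9.png

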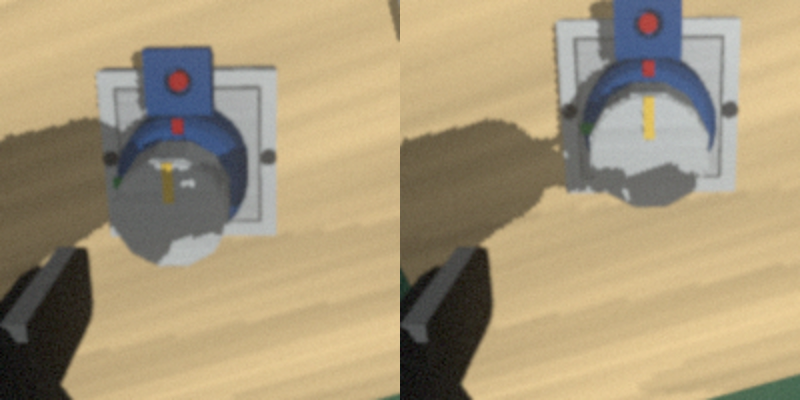

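Left (v8) and right (v9) show the cap centred at about (214,217) and (254,186) full-frame, with the nest edges parallel to the tool axes. So the yaw of −18.4° fits, and the yellow line points at the red mark.

```bash
python3 - <<'E'
from snap import *
c8=load("v8")[0];c9=load("v9")[0]
print("yellow",tri(c8,(213.35,200.51),c9,(253.95,168.41)),"button",tri(c8,(218.85,149.95),c9,(253.56,120.89)))
print(rel([541.7,157.9,93]))
E
```

```text
yellow (array([557.77803506, 152.45542655, 113.4249229 ]), np.float64(0.2829394809657381)) button (array([595.11423887, 140.40532506,  58.27257387]), np.float64(0.2171286693263725))
[ -1.1  -0.6 141.2]
```

Emit:
shift_gripper:
  plan:
    - {"tx":-1, "ty":-1, "tz":50}
    - {"tx":-1, "ty":-1, "tz":100}
    - {"tx":-1, "ty":-1, "tz":130}
    - {"tx":-1, "ty":-1, "tz":141}
    - {"tx":-1, "ty":-1, "tz":141}

```text
clock: 13.2
position: [541.7, 158.6, 92.1]
ee_rot: [0.987, -0.16, -0.001, 0.001]
contact_force: [-0.1, 0.5, 0.5]
gripper_width: 85.1
grasp_force: 0.0
```

Emit:
shift_gripper:
  plan:
    - {}
    - {}
    - {}
    - {}
    - {}
    - {}
  jaw: 40

```text
clock: 13.8
position: [542.3, 158.6, 95.5]
ee_rot: [0.987, -0.16, 0.001, 0.0]
contact_force: [0.4, -6.1, 3.3]
gripper_width: 55.0
grasp_force: 63.1
```

```bash
python3 -c "
from h import *
s=arm.read_state();print(s['joints'],s['wrist_torque'])"
```

```text
[ 0.5720393   0.43995137 -0.33707788  0.00205734 -0.79301727  0.67660849] [-1.45477858 -0.01476835 -0.01216448]
```

Emit:
shift_gripper:
  plan:
    - {"drz":-0.1}
    - {"drz":-0.2}
    - {"drz":-0.3}
    - {"drz":-0.4}
    - {"drz":-0.5}
    - {"drz":-0.6}
    - {"drz":-0.7}
    - {"drz":-0.7}

```text
clock: 14.6
position: [542.6, 160.3, 96.2]
ee_rot: [0.982, 0.19, 0.002, -0.0]
contact_force: [-3.0, -0.6, 5.8]
gripper_width: 55.2
grasp_force: 63.4
```

```bash
python3 -c "
from h import *
s=arm.read_state();print(s['joints'],s['wrist_torque'],tcp()[1].as_euler('xyz',True))"
```

```text
[ 5.73800892e-01  4.39170432e-01 -3.35453120e-01  6.60801671e-04
 -7.92460756e-01  1.37828629e+00] [-0.18773948  0.73287697  0.08535872] [-179.98586893   -0.21392494   21.87286247]
```

Emit:
shift_gripper:
  plan:
    - {"drz":-0.1}
    - {"drz":-0.2}
    - {"drz":-0.3}
    - {"drz":-0.4}
    - {"drz":-0.5}
    - {"drz":-0.6}
    - {"drz":-0.7}
    - {"drz":-0.79}
    - {"drz":-0.79}

```text
clock: 15.5
position: [542.1, 159.6, 96.1]
ee_rot: [0.833, 0.553, 0.001, 0.0]
contact_force: [-1.7, -1.6, 6.4]
gripper_width: 55.4
grasp_force: 63.6
```

```bash
python3 snap.py v10; python3 - <<'E'
from snap import *
s=arm.read_state();print(s['joints'],s['wrist_torque'],tcp()[1].as_euler('xyz',True))
i=load("v10")[1];cv2.imwrite("pics/k10.png",cv2.convertScaleAbs(i,alpha=1.4))
E
```

```text
[ 5.73311104e-01  4.39004701e-01 -3.36241081e-01  9.82720157e-04
 -7.93766743e-01  2.16697090e+00] [-0.66595296  0.86288324  0.07554605] [ 1.79909343e+02 -6.19808046e-02  6.70460866e+01]
```

View pics/k10.png

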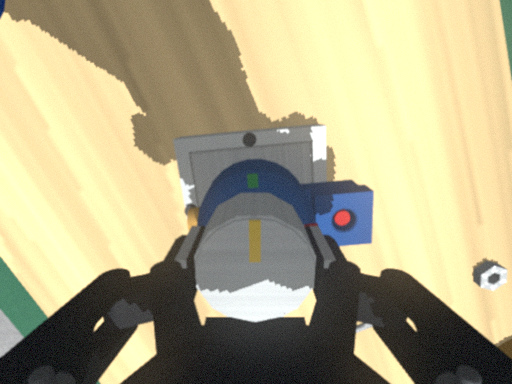

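The yellow line (255,240) now points straight at the green mark (252,181), with the pot still square in its nest. I'll test with a small lift first.

Emit:
shift_gripper:
  plan:
    - {"tz":-2}
    - {"tz":-4}
    - {"tz":-6}
    - {"tz":-6}

```text
clock: 15.95
position: [541.8, 159.7, 99.7]
ee_rot: [0.834, 0.552, -0.0, 0.0]
contact_force: [-1.3, -1.9, 0.6]
gripper_width: 54.8
grasp_force: 63.4
```

Emit:
shift_gripper:
  plan:
    - {"tz":-5}
    - {"tz":-10}
    - {"tz":-16}
    - {"tz":-22}
    - {"tz":-28}
    - {"tz":-34}
    - {"tz":-39}
    - {"tz":-39}
    - {"tz":-39}
    - {"tz":-39}

```text
clock: 16.95
position: [541.7, 159.6, 138.0]
ee_rot: [0.834, 0.552, -0.0, -0.0]
contact_force: [0.3, -0.2, -0.9]
gripper_width: 55.1
grasp_force: 63.5
```

```bash
python3 snap.py v11; python3 - <<'E'
from snap import *
print(rel([541.7,157.9,0])[:2])
c,i=load("v11");print([b for b in blobs(i,(0,130,40),(8,255,255),8)[0] if b[1][4]<400],[b for b in blobs(i,(18,110,60),(35,255,255),20)[0] if b[1][4]<600 and 200<b[0][0]<310 and b[0][1]>150])
print(proj(c,[595,140.4,58.2]))
j=arm.get_image("scene")[110:210,220:330]
cv2.imwrite("pics/k11.png",np.hstack([cv2.resize(i,(450,338)),cv2.resize(j,(340,338),interpolation=2)]))
E
```

```text
[-1.5  0.8]
[([326.5, 195.77], [321, 190, 12, 13, 116]), ([300.45, 203.7], [296, 201, 9, 6, 44])] [([204.4, 200.71], [200, 190, 9, 22, 141]), ([254.46, 240.45], [249, 220, 11, 42, 420])]
[[326.29600468 195.89180535]]
```

View pics/k11.png

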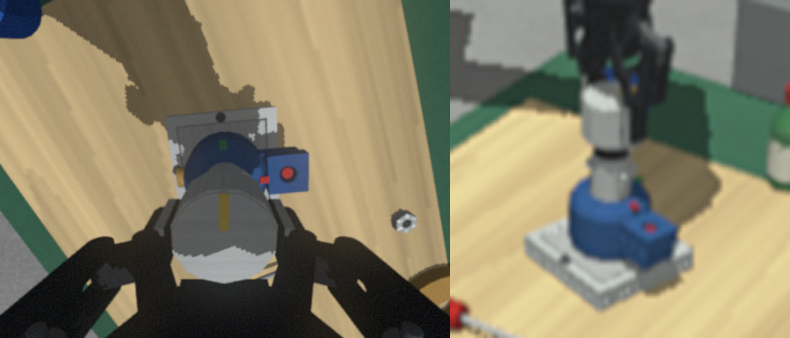

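The cap hangs level above the neck with a visible gap. The button at (326,196) is exactly where it projects, so the pot is still seated. The lift was about 42 mm, which puts the rim about 18 mm above the neck.

```bash
python3 -c "
from h import *
s=arm.read_state();print(s['grasp_force'],abs(np.array(s['joint_vel'])).max());print(arm.job_done())"
```

```text
63.516939310356975 0.0017436194467527874
the job is handed in; nothing more can be done
None
```

I handed the job in at about 17 s; no verdict came back. The pot is vented, the stylus is upright in its stand, and the cap is turned free and held level and steady about 18 mm above the neck, with the pot still seated in its nest.

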